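# Find the loose closure bolt on a corrosion test cell and hold its cap open

## Robot

A 6-joint arm with a two-finger parallel gripper is mounted at the origin on the work surface. World frame = base frame: x ahead of the robot, y to its left, z up, the work surface at z = 0. Lengths are in mm, angles in rad, forces in N, time in s.
With the tool pointing down it reaches from about 275 to 750 mm from the base axis. Payload 10.2 kg.
Tool frame: the origin (TCP) lies between the finger pads; the fingertips stand 17 mm ahead of it and the grasp point (between the pads) lies 2 mm behind it; z points along the fingers, y is the line along which they close (so a half turn about z gives the same grasp; the last joint's range is limited). The gripper opens to 85 mm and grips with 20 to 120 N. Pads are 22 mm wide; open, the fingers measure 114 mm over their backs; the gripper's body (76 mm by 85 mm) begins 54 mm behind the grasp point. The pads swing forward as they close: fully open they stand 13 mm farther back than shut.
Start: joints at [-1.39, 0.313, 1.498, -0, 1.331, -0.223], TCP at [206.269, -482.788, 248.294] pointing down, gripper open.
Joint ranges: [-2.94, 2.94], [-0.97, 2.17], [0.19, 2.56], [-1.23, 4.37], [0.02, 3.11], [-2.88, 2.88]. Speed limits (rad/s): [2.39, 2.39, 3.01, 3.14, 3.14, 3.14].

## Interface

Orientations are given as a unit quaternion [w, x, y, z].
In Python, from rig import * gives the robot as it stands.
- The arm moves only by the tool step_arm, never from a script. Its argument "commands" is text: rows parted by semicolons, each of 7 numbers parted by spaces: the opening, from 0 (shut) to 1 (fully open), then the shift along the tool's x, y, z in cm, then the turn, a rotation vector about the tool's x, y, z in rad. In form: hand x y z rx ry rz; .... A call has 1 to 20 rows; each row is the pose to reach, as a shift and turn from the pose commanded when the call began, along the tool's axes at that moment; what a row does not reach only later rows make up. A row lasts 1/12 s, in which the tool goes at most 41.7 mm and 7.16 degrees, less where a joint would pass 70% of its speed; a pose out of reach is approached as far as the arm can. A call with a gripper value outside its range is refused whole. The fingers move at their own pace and stop on an object; "newtons" is the grip in N (left out, the last holds). Time passes only in rows, so rows that repeat a pose let the fingers close. It gives the time, the measured TCP pose, the force, the opening and the grip force at its end, in the units of the state.
- sense(): the state, without advancing time (a new reading comes with each control period).
- capture(name): name is "scene" or "top"; returns the picture (480x640x3 uint8, red, green, blue); there is no depth.
- camera_model(name): a dict with "mtx" (3x3 intrinsics, pixels), "eye" and "rotation" of the camera in the world. Camera axes: x right, y down, z forward; pixel columns grow to the right and rows downward; lengths in mm; the calibration is good to about 2 mm. A picture is of the moment at which its call begins. camera_model takes no time and is no camera call.
- finish_job(): hands the job in; it is judged then, once.
Trained networks look in the newest picture that a camera, given by its name, has taken for a name from the list of things; names that differ only in an ending like _2 or _b are one class to them, and where a whole thing is asked for, a point or a joint stands for the part that bears it (a point fixed in the world has none). Each returns a list of dicts, best first, with "score" (0 to 1); they miss things now and then, are a little off and sometimes report something else, mostly with a low value. They report only what shows in the picture. A call takes as long as a camera call.
- search_frame(camera, label): "rect" ([centre column, centre row, width, height] in pixels, round what is visible of it).
- trace(camera, label): "mask" (480x640 bool, what is visible of it) and "rect" ([centre column, centre row, width, height] in pixels, round what is visible of it).
- spot_point(camera, label): "xy" ([column, row] in pixels: a listed point, or the origin of a listed thing).
The state is a dict: "time_s": time; "joints": joint angles; "dq": joint speeds; "tau": joint torques, N m; "eef_pos": TCP position; "ee_rot": TCP orientation; "force": force on the tool from outside, world axes, zero at the start; "wrist_torque": the same for the moment, N m; "grip_width": opening from 0.0 (shut) to 1.0 (fully open); "grip_force": force on a finger pad.
Only numpy, scipy, OpenCV 4.12 (cv2) and the standard library are available. Lean on these libraries where they do the work, as an engineer would, in place of code of your own. Each camera call takes 0.05 s, during which the arm holds its last target. There are 200 camera calls.

## Task

One of the three closure bolts on the test cell is loose: tap the brass bolt heads gently from above, caps shut, until you find the one that gives, pushing it all the way down. Then take that bolt's yellow tab in the gripper, lift its blue cap open to about 50 degrees and finish while still holding it open by the tab. Leave the other two caps shut and do not disturb the things lying around.

Things in the scene. Friction and masses are not known exactly. Their poses are not given: they have to be found in the camera images.
- cell: the corrosion test cell: fixed bare-metal block 140 (x) x 320 (y) x 60 mm high with three closure bolts in a row along its own y, 100 mm apart, 36 mm in front (-x) of its centre line. Origin: centre of its underside on the table; its -x side faces the robot (turned up to 0.3 rad either way). Tabs project from its front edge; brass bushing and rubber ring lie on its rear deck.
- head_left: brass flat-topped head, 19 mm across (14 mm flat), of the left bolt (+y end of the cell). Origin: centre of its top face, 32 mm above the block's top (92 mm above the table) when not pushed in, 10 mm proud of its guard cap's top through the cap's opening, so it can be tapped straight down from above with the cap shut. It moves with joint bolt_left.
- bolt_left (a joint): how far the left bolt has been pushed in, m: 0 at the start. A tight bolt gives less than 1.5 mm however it is tapped; the loose one (exactly one of the three, different each time, all look the same) slides down 6.5 mm under 3 N or more, then stops hard and stays down.
- cap_left (a joint): opening angle of the left bolt's blue hinged guard cap, rad: 0 shut, 1.3 its stop. Front edge lifts as it grows. Light (about 80 g), swings freely and falls shut from any angle when let go.
- tab_left: yellow grip tab of the left cap: disc 18 mm across, 14 mm thick, axis along the hinge (cell's y). Origin: its centre, 76 mm above the table when shut, 22 mm in front of the block, only table below. Cap's front face is 28 mm behind it, joined by an arm 8 mm wide. Pinch it from above across its flat faces (along the cell's y); it pivots between the pads as the cap swings.
- hinge_left (a point): point on the left cap's hinge axis (parallel to the cell's y), 66 mm above the table, 84 mm behind (+x of the cell) and 10 mm below the tab's centre when shut. The cap (50 mm wide, 56 mm long, top 82 mm above the table) swings up and back about it.
- head_middle: brass flat-topped head, 19 mm across (14 mm flat), of the middle bolt (middle of the cell). Origin: centre of its top face, 32 mm above the block's top (92 mm above the table) when not pushed in, 10 mm proud of its guard cap's top through the cap's opening, so it can be tapped straight down from above with the cap shut. It moves with joint bolt_middle.
- bolt_middle (a joint): how far the middle bolt has been pushed in, m: 0 at the start. A tight bolt gives less than 1.5 mm however it is tapped; the loose one (exactly one of the three, different each time, all look the same) slides down 6.5 mm under 3 N or more, then stops hard and stays down.
- cap_middle (a joint): opening angle of the middle bolt's blue hinged guard cap, rad: 0 shut, 1.3 its stop. Front edge lifts as it grows. Light (about 80 g), swings freely and falls shut from any angle when let go.
- tab_middle: yellow grip tab of the middle cap: disc 18 mm across, 14 mm thick, axis along the hinge (cell's y). Origin: its centre, 76 mm above the table when shut, 22 mm in front of the block, only table below. Cap's front face is 28 mm behind it, joined by an arm 8 mm wide. Pinch it from above across its flat faces (along the cell's y); it pivots between the pads as the cap swings.
- hinge_middle (a point): point on the middle cap's hinge axis (parallel to the cell's y), 66 mm above the table, 84 mm behind (+x of the cell) and 10 mm below the tab's centre when shut. The cap (50 mm wide, 56 mm long, top 82 mm above the table) swings up and back about it.
- head_right: brass flat-topped head, 19 mm across (14 mm flat), of the right bolt (-y end of the cell). Origin: centre of its top face, 32 mm above the block's top (92 mm above the table) when not pushed in, 10 mm proud of its guard cap's top through the cap's opening, so it can be tapped straight down from above with the cap shut. It moves with joint bolt_right.
- bolt_right (a joint): how far the right bolt has been pushed in, m: 0 at the start. A tight bolt gives less than 1.5 mm however it is tapped; the loose one (exactly one of the three, different each time, all look the same) slides down 6.5 mm under 3 N or more, then stops hard and stays down.
- cap_right (a joint): opening angle of the right bolt's blue hinged guard cap, rad: 0 shut, 1.3 its stop. Front edge lifts as it grows. Light (about 80 g), swings freely and falls shut from any angle when let go.
- tab_right: yellow grip tab of the right cap: disc 18 mm across, 14 mm thick, axis along the hinge (cell's y). Origin: its centre, 76 mm above the table when shut, 22 mm in front of the block, only table below. Cap's front face is 28 mm behind it, joined by an arm 8 mm wide. Pinch it from above across its flat faces (along the cell's y); it pivots between the pads as the cap swings.
- hinge_right (a point): point on the right cap's hinge axis (parallel to the cell's y), 66 mm above the table, 84 mm behind (+x of the cell) and 10 mm below the tab's centre when shut. The cap (50 mm wide, 56 mm long, top 82 mm above the table) swings up and back about it.
- bushing: bystander, leave alone: brass plug, 26 mm across, 22 mm high, on the cell's rear deck; origin: centre of its underside
- gasket: bystander, leave alone: black rubber ring, 44 mm across, 6 mm high, on the cell's rear deck; origin: centre of its underside
- spanner: bystander, leave alone: steel spanner lying on the table to the left; origin: middle of its underside
- driver: bystander, leave alone: red-handled screwdriver lying to the right of the cell, pointing away from the robot; origin: middle of its underside
- bottle: bystander, leave alone: amber bottle, 60 mm across, 150 mm high, to the left; origin: centre of its underside
- beaker: bystander, leave alone: glass beaker, 70 mm across, 90 mm high, to the right; origin: centre of its underside
- jar: bystander, leave alone: clear jar with blue lid, 60 mm across, 70 mm high, to the right; origin: centre of its underside

How it is judged:
By the outcome, as a careful person would: the job done as asked, in the order asked, and still so for the second after the job is handed in, while the arm keeps its last pose, push and grip.
It also fails if it takes over 48 s, if anything falls off the work surface, if the arm or the gripper's body presses on something with over 40 N, if the wrist force passes 120 N, or if a joint passes its speed limit or range.

## Working session

There is one attempt and no reset: what is moved stays moved. The work goes in short steps, Python scripts to look and compute and a tool call to move; the robot and the scene stay as the last step left them, time stands still between calls to the robot, and variables do not carry over. Pictures are saved under pics/ and viewed, at most 10 in all, crops included, and the job is handed in when it is done.

Besides the shell and the picture viewer there is one more tool, called after ">>>" by a JSON object that holds its "method" and its "body", one argument or row to a line. step_arm: Moves the arm, as the interface text tells. Its arguments: {"type":"object","properties":{"commands":{"type":"string"},"newtons":{"type":"number"}},"required":["commands"]}

```bash
mkdir -p pics; cat > h.py <<'E'
from rig import *
import numpy as np, cv2
def ray(cam,uv):
    m=camera_model(cam);K=np.array(m["mtx"]);R=np.array(m["rotation"]);e=np.array(m["eye"])
    d=R@np.linalg.solve(K,[uv[0],uv[1],1.0]);return e,d
def atz(cam,uv,z):
    e,d=ray(cam,uv);return e+d*(z-e[2])/d[2]
E
python3 - <<'E'
from h import *
for c in("top","scene"):
    im=capture(c);cv2.imwrite(f"pics/{c}0.png",im[:,:,::-1])
    m=camera_model(c);print(c,np.round(m["eye"]),np.round(m["rotation"],2).tolist(),np.round(m["mtx"],0).tolist())
    for l,z in(("head_left",92),("head_middle",92),("head_right",92),("tab_left",76),("tab_middle",76),("tab_right",76)):
        for r in spot_point(c,l)[:3]:print(c,l,np.round(r["xy"]),round(r["score"],2),np.round(atz(c,r["xy"],z)))
print(sense())
E
```

```text
top [ 371.  -21. 1073.] [-0.08, 0.71, -0.69, 0.08] [[436.0, 0.0, 318.0], [0.0, 436.0, 237.0], [0.0, 0.0, 1.0]]Traceback (most recent call last):
  File "<stdin>", line 6, in <module>
  File "h.py", line 7, in atz
    e,d=ray(cam,uv);return e+d*(z-e[2])/d[2]
        ~~~^^^^^^^^
  File "h.py", line 5, in ray
    d=R@np.linalg.solve(K,[uv[0],uv[1],1.0]);return e,d
      ~^~~~~~~~~~~~~~~~~~~~~~~~~~~~~~~~~~~~~
ValueError: matmul: Input operand 1 has a mismatch in its core dimension 0, with gufunc signature (n?,k),(k,m?)->(n?,m?) (size 3 is different from 4)
```

Rotation is a quaternion.

```bash
sed -i 's/R=np.array(m\["rotation"\])/R=Rot.from_quat(m["rotation"],scalar_first=True).as_matrix()/; 2a from scipy.spatial.transform import Rotation as Rot' h.py
python3 - <<'E'
from h import *
for c in("top","scene"):
    im=capture(c);cv2.imwrite(f"pics/{c}0.png",im[:,:,::-1])
    m=camera_model(c);print(c,np.round(m["eye"]),np.round(m["rotation"],2).tolist(),np.round(m["mtx"],0).tolist())
    for l,z in(("head_left",92),("head_middle",92),("head_right",92),("tab_left",76),("tab_middle",76),("tab_right",76)):
        for r in spot_point(c,l)[:3]:print(c,l,np.round(r["xy"]),round(r["score"],2),np.round(atz(c,r["xy"],z)))
print(sense())
E
```

```text
top [ 371.  -21. 1073.] [-0.08, 0.71, -0.69, 0.08] [[436.0, 0.0, 318.0], [0.0, 436.0, 237.0], [0.0, 0.0, 1.0]]
top head_left [270. 231.] 0.55 [602.  92.  92.]
top head_middle [320. 230.] 0.61 [607. -25.  92.]
top head_right [364. 226.] 0.56 [ 618. -125.   92.]
top tab_left [276. 254.] 0.57 [550.  75.  76.]
top tab_middle [322. 257.] 0.53 [546. -32.  76.]
top tab_middle [361. 226.] 0.46 [ 623. -122.   76.]
top tab_right [362. 250.] 0.5 [ 565. -123.   76.]
top tab_right [350. 202.] 0.25 [679. -94.  76.]
scene [1384. -167.  744.] [-0.33, 0.69, 0.58, -0.27] [[507.0, 0.0, 319.0], [0.0, 507.0, 231.0], [0.0, 0.0, 1.0]]
scene head_left [366. 226.] 0.53 [598.  79.  92.]
scene head_left [267. 229.] 0.46 [ 575. -122.   92.]
scene head_middle [131. 246.] 0.74 [ 581. -390.   92.]
scene head_middle [268. 239.] 0.61 [ 605. -124.   92.]
scene head_middle [318. 232.] 0.41 [602. -23.  92.]
scene head_right [268. 238.] 0.38 [ 602. -123.   92.]
scene tab_left [356. 217.] 0.6 [545.  71.  76.]
scene tab_middle [314. 223.] 0.62 [550. -21.  76.]
scene tab_middle [180. 244.] 0.54 [ 572. -298.   76.]
scene ta
[... 159 characters left out ...]
, 'joints': array([-1.39039688e+00,  3.12885995e-01,  1.49770959e+00,  1.03958109e-05,
        1.33098998e+00, -2.23407423e-01]), 'dq': array([ 4.71051682e-05, -2.66024273e-04, -1.99448658e-05,  6.31161946e-04,
       -7.26788432e-04,  6.74277267e-04]), 'tau': array([ 6.49153162e-05, -4.12147307e+01, -2.59894627e+01, -2.73296782e-04,
        4.68165963e-04,  9.95219864e-06]), 'eef_pos': array([ 206.27235132, -482.78533839,  248.29773255]), 'ee_rot': array([3.65251952e-06, 9.79686896e-01, 2.00533254e-01, 4.97177829e-06]), 'force': array([-0.31139551, -0.87091756,  0.03509919]), 'wrist_torque': array([-0.05188956,  0.01354156,  0.01152347]), 'grip_force': 0.0, 'grip_width': 1.0030960347879445}
```

View pics/top0.png

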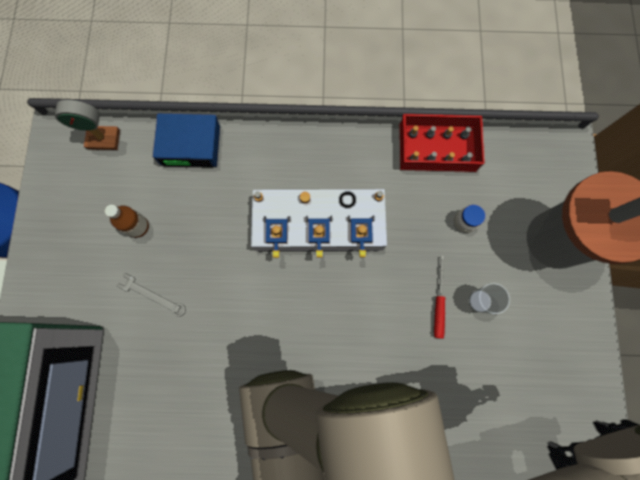

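View pics/scene0.png

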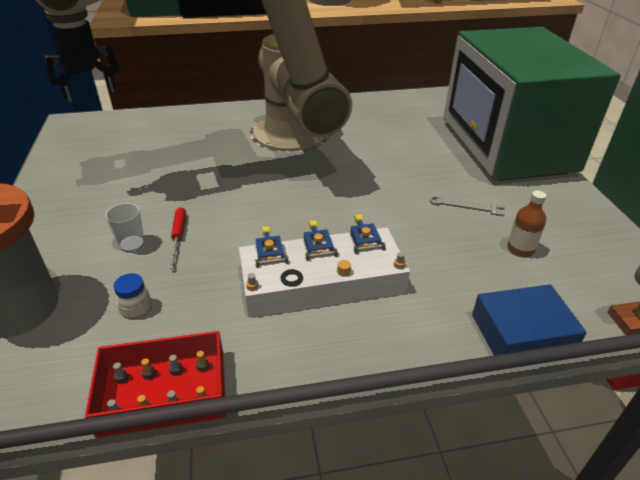

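The top picture shows the cell at cols 250–386, rows 190–250, with heads near (276,231), (319,230) and (361,230) and yellow tabs near row 254. The scene view shows all three caps shut. Next I'll segment by colour and fit the cell pose to both views.

```bash
cat > fit.py <<'E'
from h import *
from scipy.optimize import least_squares
def proj(c,P):
    m=camera_model(c);R=Rot.from_quat(m["rotation"],scalar_first=True).as_matrix()
    q=(np.asarray(P)-m["eye"])@R@np.array(m["mtx"]).T;return q[:,:2]/q[:,2:]
def model(p):
    x,y,a=p;c,s=np.cos(a),np.sin(a)
    L=[(-36,d,91) for d in(100,0,-100)]+[(-92,d,76) for d in(100,0,-100)]
    return np.array([[x+c*u-s*v,y+s*u+c*v,z] for u,v,z in L])
def blobs(c,im,p):
    uv=proj(c,model(p));hsv=cv2.cvtColor(im,cv2.COLOR_RGB2HSV);out=[]
    for i,q in enumerate(uv):
        lo,hi=((8,90,90),(20,255,255)) if i<3 else ((22,110,90),(34,255,255))
        m=cv2.inRange(hsv,np.array(lo),np.array(hi))
        n,_,st,ce=cv2.connectedComponentsWithStats(m)
        k=[(np.linalg.norm(ce[j]-q),*ce[j],st[j,4]) for j in range(1,n) if st[j,4]>=8]
        k=[t for t in k if t[0]<14]
        out.append(max(k,key=lambda t:t[3])[1:] if k else (np.nan,)*3)
    return np.array(out)
if __name__=="__main__":
    p=np.array([642,-30,-.1])
    ims={c:capture(c) for c in("top","scene")}
    for c in ims:cv2.imwrite(f"pics/f_{c}.png",cv2.resize(ims[c][190:270,240:400,::-1],None,fx=5,fy=5,interpolation=2))
    for it in range(3):
        obs={c:blobs(c,ims[c],p) for c in ims}
        f=lambda p:np.nan_to_num(np.concatenate([(proj(c,model(p))-obs[c][:,:2]).ravel() for c in ims]))
        p=least_squares(f,p,loss="soft_l1",x_scale=[10,10,.1]).x
    print("pose",p);
    for c in ims:print(c,np.round(np.c_[obs[c],proj(c,model(p))-obs[c][:,:2]],1).tolist())
    for c in ims:
        q=least_squares(lambda p:np.nan_to_num((proj(c,model(p))-obs[c][:,:2]).ravel()),p,x_scale=[10,10,.1]).x;print(c,q)
    print(np.round(model(p),1).tolist())
E
python3 fit.py
```

```text
pose [ 6.44477276e+02 -2.14978778e+01  3.16877048e-02]
top [[276.0, 231.0, 91.0, -0.1, -1.6], [318.7, 231.0, 104.0, 0.4, -1.9], [361.4, 230.5, 99.0, 0.9, -1.6], [275.5, 253.8, 42.0, 0.7, 0.6], [319.1, 252.9, 43.0, 0.2, 1.2], [362.1, 252.8, 45.0, 0.2, 1.1]]
scene [[365.6, 230.6, 66.0, 0.3, -2.1], [318.0, 237.0, 65.0, 0.3, -2.2], [268.8, 243.4, 68.0, 0.3, -2.1], [358.0, 217.4, 46.0, 0.1, 0.5], [312.3, 223.1, 45.0, 0.4, 0.7], [265.5, 229.0, 47.0, 0.3, 0.8]]
top [ 6.43629359e+02 -2.04822889e+01  3.44760903e-02]
scene [ 6.46905262e+02 -2.27666935e+01  2.73227178e-02]
[[605.3, 77.3, 91.0], [608.5, -22.6, 91.0], [611.7, -122.6, 91.0], [549.4, 75.5, 76.0], [552.5, -24.4, 76.0], [555.7, -124.4, 76.0]]
```

```bash
python3 -c "
import cv2,numpy as np
a,b=cv2.imread('pics/f_top.png'),cv2.imread('pics/f_scene.png')
cv2.imwrite('pics/v3.png',cv2.resize(np.vstack([a,b]),(600,600)))"
```

```text
(no output)
```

View pics/v3.png

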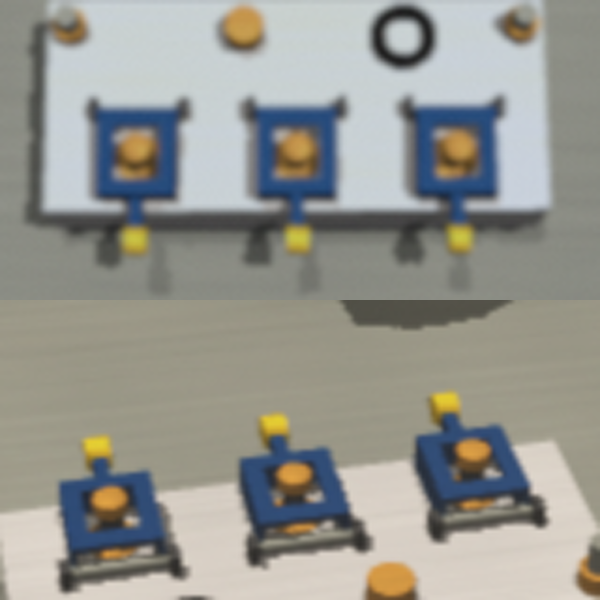

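The zoomed view confirms the layout. The head blobs take in the collar below each head, but that bias is opposite in the two views, so the joint fit should be good to about 2 mm. I'll add a helper for tool-frame shifts.

```bash
cat > go.py <<'E'
from h import *
import sys
s=sense();R=Rot.from_quat(s["ee_rot"],scalar_first=True)
x=np.array(list(map(float,sys.argv[1:4])));yaw=float(sys.argv[4]) if len(sys.argv)>4 else .032
G=Rot.from_matrix(np.array([[np.cos(yaw),np.sin(yaw),0],[np.sin(yaw),-np.cos(yaw),0],[0,0,-1]]))
print(np.round(R.inv().apply(x-s["eef_pos"])/10,2),np.round((R.inv()*G).as_rotvec(),3),np.round(s["eef_pos"],1),s["time_s"])
E
python3 go.py 611.7 -122.6 150
```

```text
[ 51.43 -17.19   9.83] [ 0.    -0.     0.372] [ 206.3 -482.8  248.3] 0.9
```

>>> {"method": "step_arm", "body": {
  "commands": "0 51.4 -17.2 4 0 0 0.372;0 51.4 -17.2 4 0 0 0.372;0 51.4 -17.2 4 0 0 0.372;0 51.4 -17.2 4 0 0 0.372;0 51.4 -17.2 4 0 0 0.372;0 51.4 -17.2 4 0 0 0.372;0 51.4 -17.2 4 0 0 0.372;0 51.4 -17.2 4 0 0 0.372;0 51.4 -17.2 4 0 0 0.372;0 51.4 -17.2 4 0 0 0.372;0 51.4 -17.2 4 0 0 0.372;0 51.4 -17.2 4 0 0 0.372;0 51.4 -17.2 4 0 0 0.372;0 51.4 -17.2 4 0 0 0.372;0 51.4 -17.2 9.8 0 0 0.372;0 51.4 -17.2 9.8 0 0 0.372;0 51.4 -17.2 9.8 0 0 0.372;0 51.4 -17.2 9.8 0 0 0.372",
  "newtons": 40
}}

```text
time_s: 2.4
eef_pos: [611.3, -122.7, 150.3]
ee_rot: [-0.0, 1.0, 0.016, -0.0]
force: [0.3, 0.7, 1.3]
grip_width: 0.0
grip_force: 0.0
```

```bash
python3 go.py 611.7 -122.6 110; python3 - <<'E'
from h import *
a=capture("top")[160:280,240:400,::-1];b=capture("scene")[130:280,200:400,::-1]
r=lambda i:cv2.resize(i,(400,300),interpolation=2)
cv2.imwrite("pics/v4.png",np.hstack([r(a),r(b)]));s=sense();print(s["force"],s["grip_width"])
E
```

```text
[ 0.04 -0.01  4.03] [-0.     0.001 -0.   ] [ 611.3 -122.7  150.3] 2.4
[ 0.72398794 -0.82136301  0.71852467] 0.0004637327803838899
```

View pics/v4.png

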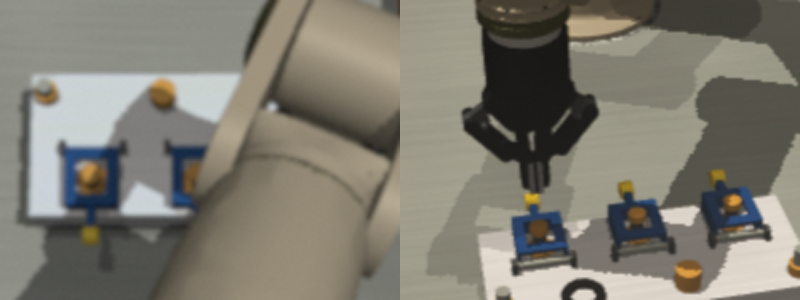

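The tip hangs over the right head (scene crop: tip at (537,190), head at (540,235)). I'll descend to just above it, then go slowly.

>>> {"method": "step_arm", "body": {
  "commands": "0 0 0 3.6 0 0 0;0 0 0 3.9 0 0 0;0 0 0 3.95 0 0 0;0 0 0 4.0 0 0 0;0 0 0 4.05 0 0 0;0 0 0 4.1 0 0 0;0 0 0 4.15 0 0 0;0 0 0 4.2 0 0 0;0 0 0 4.25 0 0 0;0 0 0 4.25 0 0 0"
}}

```text
time_s: 3.33
eef_pos: [611.6, -122.7, 108.6]
ee_rot: [0.0, 1.0, 0.016, 0.0]
force: [-2.5, -0.2, 6.1]
grip_width: 0.002
grip_force: 2.4
```

>>> {"method": "step_arm", "body": {
  "commands": "0 0 0 0.05 0 0 0;0 0 0 0.1 0 0 0;0 0 0 0.1 0 0 0"
}}

```text
time_s: 3.58
eef_pos: [611.6, -122.8, 108.5]
ee_rot: [0.0, 1.0, 0.016, 0.001]
force: [-5.5, 1.0, 11.5]
grip_width: 0.002
grip_force: 5.7
```

The right bolt is tight: 11 N and no travel. Next is the middle one.

>>> {"method": "step_arm", "body": {
  "commands": "0 0 0 -2 0 0 0;0 0 -4 -2.5 0 0 0;0 0 -8 -2.5 0 0 0;0 0 -10 -2 0 0 0;0 0 -10 -1 0 0 0;0 0 -10 -0.4 0 0 0;0 0 -10 -0.3 0 0 0;0 0 -10 -0.2 0 0 0;0 0 -10 -0.1 0 0 0;0 0 -10 0 0 0 0;0 0 -10 0 0 0 0;0 0 -10 0 0 0 0"
}}

```text
time_s: 4.58
eef_pos: [608.3, -23.7, 108.4]
ee_rot: [0.0, 1.0, 0.015, 0.0]
force: [-6.2, 2.8, 12.1]
grip_width: -0.002
grip_force: 5.9
```

The middle bolt is tight as well, so the left should be the loose one. I'll push it through.

>>> {"method": "step_arm", "body": {
  "commands": "0 0 0 -2 0 0 0;0 0 -4 -2.5 0 0 0;0 0 -8 -2.5 0 0 0;0 0 -10 -2 0 0 0;0 0 -10 -1 0 0 0;0 0 -10 -0.4 0 0 0;0 0 -10 -0.3 0 0 0;0 0 -10 -0.2 0 0 0;0 0 -10 -0.1 0 0 0;0 0 -10 0 0 0 0;0 0 -10 0 0 0 0;0 0 -10 0 0 0 0"
}}

```text
time_s: 5.58
eef_pos: [605.2, 76.8, 107.0]
ee_rot: [0.0, 1.0, 0.016, 0.0]
force: [0.2, -1.3, 0.4]
grip_width: 0.003
grip_force: 0.5
```

>>> {"method": "step_arm", "body": {
  "commands": "0 0 0 0.1 0 0 0;0 0 0 0.2 0 0 0;0 0 0 0.3 0 0 0;0 0 0 0.4 0 0 0;0 0 0 0.5 0 0 0;0 0 0 0.58 0 0 0;0 0 0 0.58 0 0 0;0 0 0 0.58 0 0 0"
}}

```text
time_s: 6.25
eef_pos: [605.3, 77.2, 102.5]
ee_rot: [0.0, 1.0, 0.016, 0.001]
force: [-4.4, -0.8, 11.9]
grip_width: 0.004
grip_force: 6.2
```

>>> {"method": "step_arm", "body": {
  "commands": "0 0 0 0.08 0 0 0;0 0 0 0.15 0 0 0;0 0 0 0.15 0 0 0"
}}

```text
time_s: 6.5
eef_pos: [605.4, 77.2, 102.3]
ee_rot: [0.0, 1.0, 0.016, 0.001]
force: [-7.6, -0.6, 21.9]
grip_width: 0.001
grip_force: 11.2
```

Hard stop at 6.5 mm: the left bolt is the loose one and it's fully down. I'll lift, back off over its tab and open the gripper partway.

>>> {"method": "step_arm", "body": {
  "commands": "0 0 0 -2.5 0 0 0;0 0 0 -4.5 0 0 0;0.5 -3 0 -4.5 0 0 0;0.5 -5.6 0 -4.5 0 0 0;0.5 -5.6 0 -4.5 0 0 0;0.5 -5.6 0 -4.5 0 0 0;0.5 -5.6 0 -4.5 0 0 0;0.5 -5.6 0 -4.5 0 0 0;0.5 -5.6 0 -4.5 0 0 0"
}}

```text
time_s: 7.25
eef_pos: [549.6, 75.4, 144.3]
ee_rot: [-0.0, 1.0, 0.016, 0.0]
force: [0.3, -0.3, 0.2]
grip_width: 0.499
grip_force: 0.0
```

```bash
python3 go.py 549.4 75.5 76; python3 - <<'E'
from h import *
from fit import blobs
p=[644.5,-21.5,.032]
A=capture("top");B=capture("scene")
for c,i in(("top",A),("scene",B)):print(c,np.round(blobs(c,i,p),1).tolist())
a=A[160:280,240:400,::-1];b=B[130:280,260:460,::-1]
r=lambda i:cv2.resize(i,(400,300),interpolation=2)
cv2.imwrite("pics/v5.png",np.hstack([r(a),r(b)]))
E
```

```text
[-0.02 -0.01  6.83] [-0. -0. -0.] [549.6  75.4 144.3] 7.25
top [[nan, nan, nan], [318.7, 231.0, 105.0], [361.4, 230.6, 98.0], [nan, nan, nan], [319.1, 253.0, 44.0], [362.1, 252.8, 45.0]]
scene [[365.3, 232.9, 71.0], [317.9, 237.5, 70.0], [268.7, 243.8, 72.0], [357.8, 217.7, 40.0], [312.4, 223.1, 49.0], [265.5, 229.0, 46.0]]
```

View pics/v5.png

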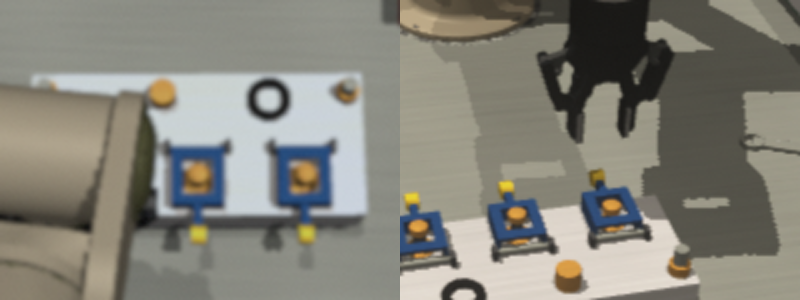

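The left head now sits lower (scene row +2.3 px), all caps are shut, and the open fingers straddle the tab (crop (597,177)). I'll descend and grip.

>>> {"method": "step_arm", "body": {
  "commands": "0.5 0 0 3 0 0 0;0.5 0 0 5 0 0 0;0.5 0 0 6 0 0 0;0.5 0 0 6.8 0 0 0;0.5 0 0 6.8 0 0 0;0.5 0 0 6.8 0 0 0",
  "newtons": 30
}}

```text
time_s: 7.85
eef_pos: [549.5, 75.4, 77.1]
ee_rot: [0.0, 1.0, 0.016, 0.0]
force: [0.9, -1.4, -0.9]
grip_width: 0.498
grip_force: 0.0
```

>>> {"method": "step_arm", "body": {
  "commands": "0 0 0 0 0 0 0;0 0 0 0 0 0 0;0 0 0 0 0 0 0;0 0 0 0 0 0 0;0 0 0 0 0 0 0;0 0 0 0 0 0 0",
  "newtons": 30
}}

```text
time_s: 8.35
eef_pos: [549.5, 75.0, 77.4]
ee_rot: [0.0, 1.0, 0.016, 0.001]
force: [-0.5, -3.8, 7.0]
grip_width: 0.154
grip_force: 32.4
```

Grip holds at 13 mm on the tab. I'll lift it along the arc around the hinge, the first half now.

>>> {"method": "step_arm", "body": {
  "commands": "0 0.05 0 -0.36 0 0 0;0 0.12 0 -0.73 0 0 0;0 0.2 0 -1.08 0 0 0;0 0.3 0 -1.44 0 0 0;0 0.42 0 -1.8 0 0 0;0 0.54 0 -2.14 0 0 0;0 0.69 0 -2.48 0 0 0;0 0.85 0 -2.81 0 0 0;0 0.85 0 -2.81 0 0 0"
}}

```text
time_s: 9.1
eef_pos: [557.5, 75.3, 104.7]
ee_rot: [0.0, 1.0, 0.016, -0.0]
force: [-0.0, -5.6, -2.7]
grip_width: 0.157
grip_force: 30.2
```

>>> {"method": "step_arm", "body": {
  "commands": "0 0.17 0 -0.32 0 0 0;0 0.36 0 -0.64 0 0 0;0 0.56 0 -0.95 0 0 0;0 0.78 0 -1.25 0 0 0;0 1.01 0 -1.54 0 0 0;0 1.24 0 -1.83 0 0 0;0 1.5 0 -2.09 0 0 0;0 1.76 0 -2.35 0 0 0;0 2.04 0 -2.59 0 0 0;0 2.32 0 -2.83 0 0 0;0 2.62 0 -3.05 0 0 0;0 2.92 0 -3.27 0 0 0;0 2.92 0 -3.27 0 0 0;0 2.92 0 -3.27 0 0 0;0 2.92 0 -3.27 0 0 0"
}}

```text
time_s: 10.35
eef_pos: [586.2, 76.2, 137.0]
ee_rot: [0.0, 1.0, 0.016, -0.001]
force: [-1.4, -5.2, -2.2]
grip_width: 0.158
grip_force: 29.9
```

```bash
python3 - <<'E'
from h import *
A=capture("top");B=capture("scene")
a=A[160:280,240:400,::-1];b=B[130:280,260:460,::-1]
r=lambda i:cv2.resize(i,(400,300),interpolation=2)
cv2.imwrite("pics/v6.png",np.hstack([r(a),r(b)]));s=sense();print(s["force"],s["grip_force"],s["eef_pos"])
E
```

```text
[-0.99818305 -4.74514419 -1.06992962] 29.93721306324005 [586.17121666  76.19011901 137.03006342]
```

View pics/v6.png

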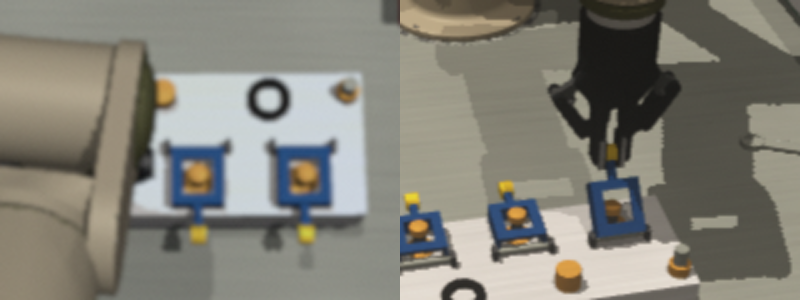

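The left cap is held open by its tab at (611,153) in the crop. Tab travel puts it at about 49°. The other two caps are shut and the deck items are undisturbed.

```bash
python3 -c "
from rig import *
print(finish_job())"
```

```text
the job is handed in; nothing more can be done
None
```

The left bolt was the loose one. I pushed it fully down, and the job is handed in with its cap held open by the tab at about 49° and the other two caps shut.

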